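# Rock the angle gauge on the crowned stud to its mark and hold it

## Robot

A 6-joint arm with a two-finger parallel gripper is mounted at the origin on a cart in front of the work surface, level with it; the furniture and walls round the work are solid. World frame = base frame: x ahead of the robot, y to its left, z up, the work surface at z = 0. Lengths are in m, angles in rad, forces in N, time in s.
With the tool pointing down it reaches from about 0.3 to 0.875 m from the base axis. Payload 6.4 kg.
Tool frame: the origin (TCP) lies at the very end of the fingers, on their centre line; the grasp point (between the pads) lies 19 mm behind it; z points along the fingers, y is the line along which they close (so a half turn about z gives the same grasp; the last joint's range is limited). The gripper opens to 85 mm and grips with 20 to 120 N. Pads are 22 mm wide; open, the fingers measure 114 mm over their backs; the gripper's body (76 mm by 85 mm) begins 54 mm behind the grasp point. The pads swing forward as they close: fully open they stand 13 mm farther back than shut.
Start: joints at [0.973, 0.181, 1.607, -0, 1.354, -0.206], TCP at [0.22, 0.531, 0.231] pointing down, gripper open.
Joint ranges: [-2.99, 2.99], [-0.89, 2.07], [0.3, 2.58], [-1.14, 4.28], [0, 2.63], [-3.12, 3.12]. Speed limits (rad/s): [2.57, 2.57, 3.01, 3.14, 3.14, 3.14].

## Interface

Orientations are given as a unit quaternion [w, x, y, z].
In Python, from bench import telemetry, camera, ctrl, spotter gives the robot as it stands.
- The arm moves only by the tool send_rows, never from a script. Its argument "series" is a list of rows, each a list of 3 entries, a list of its own where there are three numbers: the turn, a rotation vector about the world's x, y, z in degrees, then the shift along the world's x, y, z in mm, then the closure, from -1 (fully open) to 1 (shut), so that 0 is half open. In form: [[[rx, ry, rz], [dx, dy, dz], gripper], ...]. A call has 1 to 10 rows; each row is the pose to reach, as a shift and turn from the pose commanded when the call began; what a row does not reach only later rows make up. A row lasts 1/8 s, in which the tool goes at most 62.5 mm and 10.7 degrees, less where a joint would pass 70% of its speed; a pose out of reach is approached as far as the arm can. A call with a gripper value outside its range is refused whole. The fingers move at their own pace and stop on an object; the grip force is fixed at half the most. Time passes only in rows, so rows that repeat a pose let the fingers close. It gives the time, the measured TCP pose, the force, the opening and the grip force at its end, in the units of the state.
- telemetry.get_obs(): the state, without advancing time (a new reading comes with each control period).
- camera(name): name is "scene" or "top"; returns a dict with "pixels" (384x512x3 uint8, red, green, blue), "camera_matrix" (3x3 intrinsics, pixels), "xyz" and "orientation" of the camera in the world. Camera axes: x right, y up, looking along -z (the intrinsics and any distortion apply to the point x, -y, -z); pixel columns grow to the right and rows downward; lengths in m; the calibration is good to about 2 mm. A picture is of the moment at which its call begins. There is no depth.
- ctrl.hand_in(): hands the job in; it is judged then, once.
Trained networks look in the newest picture that a camera, given by its name, has taken for a name from the list of things; names that differ only in an ending like _2 or _b are one class to them, and where a whole thing is asked for, a point or a joint stands for the part that bears it (a point fixed in the world has none). Each returns a list of dicts, best first, with "conf" (0 to 1); they miss things now and then, are a little off and sometimes report something else, mostly with a low value. They report only what shows in the picture. A call takes as long as a camera call. They do not tell look-alikes from the thing itself.
- spotter.boxes_of(thing, camera): "xyz" ([x, y, z] in m, in world coordinates, good to about 4 mm: the middle of the surface that is visible of it).
- spotter.landmark_of(thing, camera): "xyz" ([x, y, z] in m, in world coordinates, good to about 4 mm: a listed point, or the origin of a listed thing).
The state is a dict: "time_s": time; "q": joint angles; "dq": joint speeds; "joint_efforts": joint torques, N m; "eef_pos": TCP position; "eef_rot": TCP orientation; "wrist_force": force on the tool from outside, world axes, zero at the start; "torque": the same for the moment, N m; "opening": opening from 0.0 (shut) to 1.0 (fully open); "grasp_force": force on a finger pad.
Only numpy, scipy, OpenCV 4.12 (cv2) and the standard library are available. Lean on these libraries where they do the work, as an engineer would, in place of code of your own. Each camera call takes 0.05 s, during which the arm holds its last target. There are 200 camera calls.

## Task

Take the angle gauge by its grip tab, lay its foot level and square across the top of the crowned stud, then rock it sideways on the crown until the swinging needle settles on the red mark. Keep it pressed lightly on the stud like that, so the slope can be scribed along its foot: you finish while still gripping and holding it there, do not let go. Leave the other things on the bench alone.

Things in the scene. Friction and masses are not known exactly. Their poses are not given: they have to be found in the camera images.
- gauge: Loose pendulum angle gauge, about 0.32 kg. Origin: centre of its foot's flat underside, z up; dial faces its -x (roughly to the robot). Aluminium foot 44 (x) x 110 (y) x 14 mm; blue dial housing 94 mm across, about 20 mm thick, centre 58 mm up; on top a black grip tab 28 (x) x 32 (y) mm, free from z = 105 to 155 mm, pinched front to back (along x). Starts standing on the bench, yaw -0.75 to -0.05.
- pointer (a joint): Angle (rad) of the black needle on the dial. A brass bob keeps it pointing straight up; it swings freely about the dial centre and settles in about 1 s. 0: at the dial's top (gauge level); positive: right of it seen from the front. Leaning the gauge's top to that viewer's left (negative turn about its x) by an angle a makes it read +a.
- mark (a joint): Angle (rad) of the red mark on the dial, zero and sign as for the needle; clamped stiffly, not to be turned; 0.18 to 0.38 at the start (right of the dial's top seen from the front). The needle is on the mark when both read the same: the gauge then leans left so far that the mark is straight above the dial centre.
- needle_tip (a point): Tip of the needle, 36 mm from its pivot, at the front of the dial; its z axis points along the needle.
- mark_mid (a point): Point on the red mark (5.5 mm wide, 24 mm long) 36 mm from the dial centre; its z axis points outward from the dial centre.
- stand: Joist offcut 140 (x) x 110 (y) x 28 mm, fixed; origin centre of its underside, yaw -0.75 to -0.05 rad. On it a rubber pad and the pale crowned stud block, 130 (x) x 100 (y) mm. The stud's top is a smooth cylinder of radius 90 mm, axis along the stand's x, 90 mm below the crown top: it curves down to +y and -y.
- crown_top (a point): Middle of the stud's top line, 80 mm above the bench; moves with the stud.
- stud (a joint): How far (m) the stud has been pressed down into its rubber pad: 0 unloaded, about 1.5 N per mm, stops at 8 mm. 2 to 4 mm is a light press.
- mug: Bystander: white mug, 94 mm tall; origin at its underside. Leave it.
- oil_can: Bystander: green oil can with a spout, 187 mm tall; origin at its underside. Leave it.
- bearing: Bystander: ball bearing lying flat, 47 mm wide, 14 mm tall, near the middle of the bench; origin at its underside. Leave it.
- tape_black: Bystander: roll of black tape lying flat, 67 mm wide, 18 mm tall, near the middle of the bench; origin at its underside. Leave it.
Things that resemble listed ones, but are neither listed nor needed, are in the scene too. Of the things that look like the gauge, the middle-sized one is meant. There is more than one size of the stand; the job needs the larger.

How it is judged:
On the way, in this order (a step that is already met when the one before it is completed fails the run):
1. the gripped gauge is set level (within 0.08 rad) and square on the crown of the stud (contact force between gauge and stand above 0.5 N and horizontal distance between gauge and crown_top below 0.04 m and angle between the x axis of gauge and the x axis of stand, either way round below 0.2 rad and contact force between the fingers and gauge above 1.5 N and value of joint pointer between -0.08 and 0.08 rad), for 0.2 s.
2. rocked on the stud until the needle has settled on the red mark (contact force between gauge and stand above 0.5 N and horizontal distance between gauge and crown_top below 0.04 m and angle between the x axis of gauge and the x axis of stand, either way round below 0.2 rad and contact force between the fingers and gauge above 1.5 N and angle between the z axis of needle_tip and the z axis of mark_mid, either way round below 0.07 rad and value of joint mark above 0.12 rad and velocity of joint pointer between -0.3 and 0.3 rad/s), for 0.5 s.
At the end, for the whole second after the job is handed in: The robot still grips the gauge (over 1.5 N) and presses its foot on the stud with 0.5 to 20 N, foot middle within 40 mm (seen from above) of the crown top, square within 0.2 rad, at rest; the needle is still and within 0.07 rad of the red mark, which itself was not turned to the top (all of step 2 and contact force between gauge and stand below 20 N and linear speed of gauge below 0.03 m/s and height (world z) of gauge above 0.05 m); the arm keeps its last pose, push and grip.
It fails at once if the gauge was rammed on the stud with over 40 N (contact force between gauge and stand above 40 N).
It fails at once if a bystander was shifted by over 30 mm (distance of any of mug, bearing, tape_black, oil_can from where it was at the start of the episode above 0.03 m).
It also fails if it takes over 40 s, if anything falls off the work surface, if the arm or the gripper's body presses on something with over 40 N, if the wrist force passes 120 N, or if a joint passes its speed limit or range.

## Working session

There is one attempt and no reset: what is moved stays moved. The work goes in short steps, Python scripts to look and compute and a tool call to move; the robot and the scene stay as the last step left them, time stands still between calls to the robot, and variables do not carry over. Pictures are saved under pics/ and viewed, at most 10 in all, crops included, and the job is handed in when it is done.

Besides the shell and the picture viewer there is one more tool, called as a command line: name --argument value ..., lists and objects as JSON in quotes. send_rows: Moves the arm, as the interface text tells. Its arguments: {"type":"object","properties":{"series":{"type":"array","items":{"type":"array"}}},"required":["series"]}

```bash
mkdir -p pics; cat > h.py <<'E'
import numpy as np, cv2
from scipy.spatial.transform import Rotation as R
from bench import telemetry, camera, ctrl, spotter
def cam(n,save=None):
    c=camera(n)
    if save: cv2.imwrite('pics/'+save,cv2.cvtColor(np.asarray(c['pixels']),cv2.COLOR_RGB2BGR))
    return c
def P(c):
    q=c['orientation']; Rc=R.from_quat([q[1],q[2],q[3],q[0]]).as_matrix()
    return Rc,np.array(c['xyz']),np.array(c['camera_matrix'])
def proj(c,p):
    Rc,t,K=P(c); v=(np.asarray(p)-t)@Rc; v=v*[1,-1,-1]; u=v@K.T
    return u[...,:2]/u[...,2:]
def ray(c,px):
    Rc,t,K=P(c); d=np.linalg.solve(K,[px[0],px[1],1.])*[1,-1,-1]
    d=Rc@d; return t,d/np.linalg.norm(d)
def atz(c,px,z):
    t,d=ray(c,px); return t+d*(z-t[2])/d[2]
def tri(obs):
    A=np.zeros((3,3));b=np.zeros(3)
    for c,px in obs:
        t,d=ray(c,px);M=np.eye(3)-np.outer(d,d);A+=M;b+=M@t
    return np.linalg.solve(A,b)
E
python3 - <<'E'
from h import *
np.set_printoptions(precision=3,suppress=True)
cs={n:cam(n,n+'0.png') for n in('scene','top')}
for n in cs:
    print(n,cs[n]['xyz'],cs[n]['orientation'],np.array(cs[n]['camera_matrix']).tolist(),[k for k in cs[n]])
    for t in('gauge','needle_tip','mark_mid','stand','crown_top','mug','oil_can','bearing','tape_black'):
        for r in spotter.landmark_of(t,n): print(n,t,np.array(r['xyz']),round(r['conf'],2),proj(cs[n],r['xyz']).round())
print(telemetry.get_obs())
E
```

```text
scene [-0.324 -0.77   0.742] [ 0.794  0.431 -0.214 -0.371] [[488.31564441732064, 0.0, 253.61285069758253], [0.0, 488.31564441732064, 191.7705684977189], [0.0, 0.0, 1.0]] ['pixels', 'camera_matrix', 'xyz', 'orientation']
scene gauge [ 0.324 -0.124 -0.001] 0.98 [210. 249.]
scene gauge [ 0.526  0.202 -0.001] 0.83 [178. 171.]
scene gauge [0.659 0.233 0.002] 0.74 [201. 152.]
scene needle_tip [ 0.321 -0.137  0.125] 0.46 [211. 208.]
scene stand [ 0.525 -0.193  0.001] 0.88 [283. 221.]
scene stand [0.697 0.097 0.001] 0.82 [241. 161.]
scene crown_top [0.701 0.099 0.055] 0.84 [241. 145.]
scene crown_top [ 0.523 -0.196  0.08 ] 0.76 [285. 197.]
scene oil_can [ 0.648 -0.401 -0.004] 0.82 [378. 233.]
scene bearing [ 0.424  0.009 -0.004] 0.44 [199. 211.]
scene tape_black [ 0.575 -0.014  0.   ] 0.72 [242. 190.]
top [ 0.284 -0.116  1.081] [-0.686 -0.079  0.079  0.719] [[380.67350861350735, 0.0, 254.5375363358205], [0.0, 380.67350861350735, 193.0582755777445], [0.0, 0.0, 1.0]] ['pixels', 'camera_matrix', 'xyz', 'orientation']
top gauge [ 0.321 -0.122 -0.003] 0.78 [259. 266.]
top gauge [ 0.527  0.206 -0.
[... 285 characters left out ...]
 0.524 -0.197  0.08 ] 0.63 [283. 187.]
top mug [ 0.582 -0.468 -0.002] 0.66 [372. 171.]
top oil_can [ 0.652 -0.404 -0.002] 0.64 [347. 149.]
top bearing [ 0.427  0.007 -0.001] 0.46 [211. 230.]
top tape_black [ 0.57  -0.015 -0.001] 0.84 [218. 181.]
{'time_s': 1.0, 'q': array([ 0.973,  0.181,  1.607, -0.   ,  1.354, -0.206]), 'dq': array([ 0.001,  0.001,  0.001, -0.002, -0.   , -0.001]), 'joint_efforts': array([ -0.   , -44.486, -35.168,  -0.   ,   0.001,  -0.   ]), 'eef_pos': array([0.22 , 0.531, 0.231]), 'eef_rot': array([ 0.   ,  0.195,  0.981, -0.   ]), 'wrist_force': array([-0.528,  0.389, -0.116]), 'torque': array([-0.029,  0.016,  0.032]), 'grasp_force': 0.0, 'opening': 1.000095073916471}
```

View pics/scene0.png

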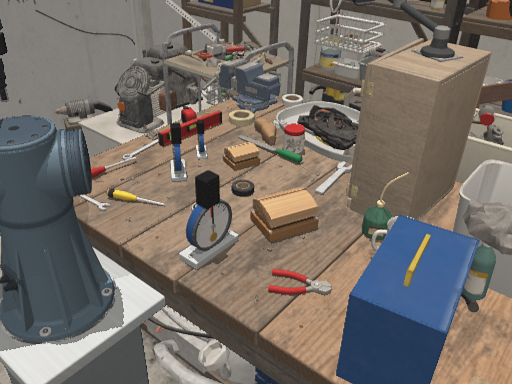

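View pics/top0.png

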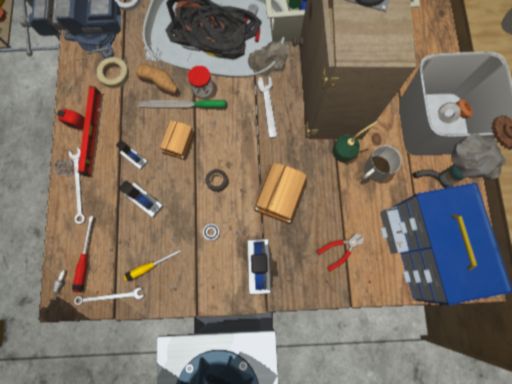

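Three gauge look-alikes: near (scene 208,225 / top 259,266), middle one (178,155 / 140,199), far one (201,138 / 131,154). Two stands: (284,212 / 281,192) and (241,155 / 177,139). By apparent size the gauge at (178,155) is the middle one, and the stand at (284,212) is the larger. I'll check that in one crop.

```bash
python3 - <<'E'
import cv2,numpy as np
s=cv2.imread('pics/scene0.png');t=cv2.imread('pics/top0.png')
a=cv2.resize(s[110:190,155:225],None,fx=5.7,fy=5.7,interpolation=cv2.INTER_CUBIC)
b=cv2.resize(t[135:225,110:170],None,fx=5.07,fy=5.07,interpolation=cv2.INTER_CUBIC)
h=min(a.shape[0],b.shape[0]);cv2.imwrite('pics/crop1.png',np.hstack([a[:h],b[:h]]))
print(a.shape,b.shape)
E
```

```text
(456, 399, 3) (456, 304, 3)
```

View pics/crop1.png

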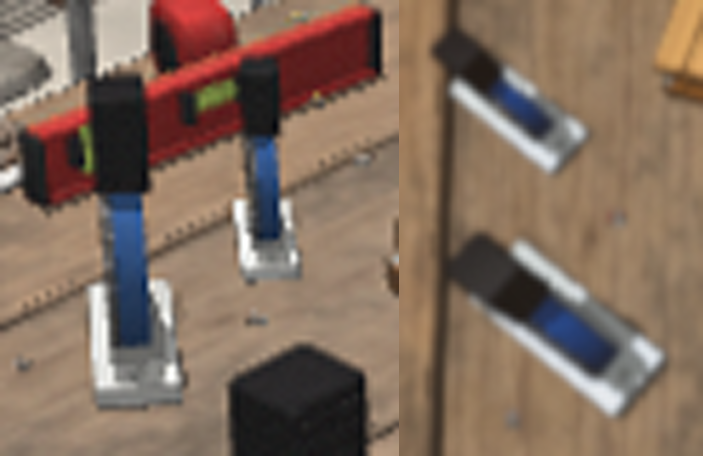

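The crop shows the middle gauge (crop left ~(125,240)) clearly bigger than the far one (~(262,170)) and smaller than the near one, so it is the one. Next I'll rectify patches to metric scale for the yaws.

```bash
python3 - <<'E'
from h import *
cs={n:cam(n,n+'1.png') for n in('scene','top')}
def patch(c,ctr,z,half=.1,s=2.0):
    n=int(2*half*1000*s); 
    W=np.array([[ctr[0]+half,ctr[1]+half,z],[ctr[0]+half,ctr[1]-half,z],[ctr[0]-half,ctr[1]-half,z],[ctr[0]-half,ctr[1]+half,z]])
    H=cv2.getPerspectiveTransform(proj(c,W).astype(np.float32),np.float32([[0,0],[n,0],[n,n],[0,n]]))
    im=cv2.cvtColor(np.asarray(c['pixels']),cv2.COLOR_RGB2BGR)
    o=cv2.warpPerspective(im,H,(n,n),flags=cv2.INTER_CUBIC)
    for k in range(0,n,40): cv2.line(o,(k,0),(k,5),(0,255,0));cv2.line(o,(0,k),(5,k),(0,255,0))
    return cv2.resize(o,(390,290)) if 0 else o
g=(.526,.204);st=(.524,-.197)
a=patch(cs['top'],g,.014);
b=patch(cs['top'],g,.155,)
b2=patch(cs['scene'],g,.155)
d=patch(cs['top'],st,.028)
m=np.vstack([np.hstack([a,d])[:, :],])
cv2.imwrite('pics/rect1.png',m)
cv2.imwrite('pics/rect2.png',np.hstack([b,b2]))
E
```

```text
(no output)
```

View pics/rect1.png

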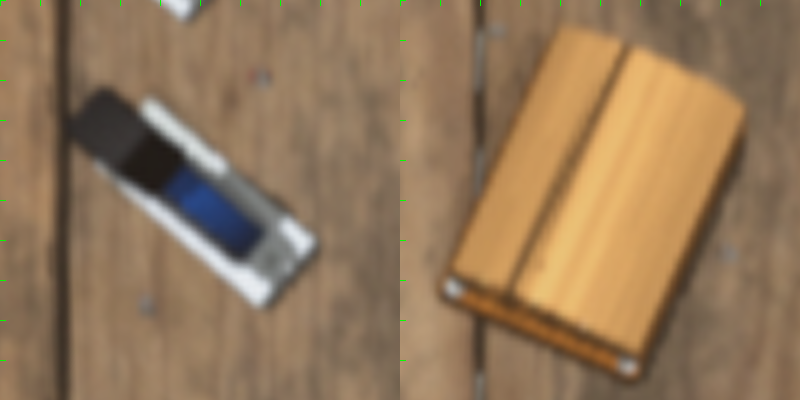

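View pics/rect2.png

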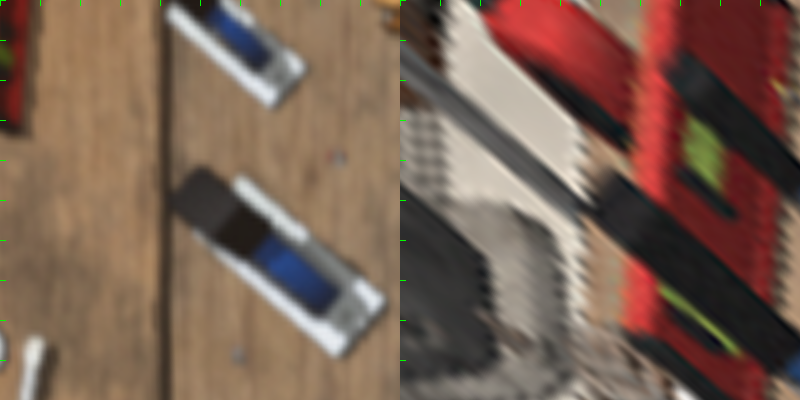

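The foot measures 110 x 43 mm, so it is the right gauge, at (0.525, 0.202) with yaw −0.697. The larger stand is at (0.523, −0.1965) with yaw −0.418, and the tab top agrees with 155 mm in both views. I'll move above the tab.

send_rows --series '[[[0,0,-107.4],[305,-329,0],-1],[[0,0,-107.4],[305,-329,0],-1],[[0,0,-107.4],[305,-329,0],-1],[[0,0,-107.4],[305,-329,0],-1],[[0,0,-107.4],[305,-329,0],-1],[[0,0,-107.4],[305,-329,0],-1],[[0,0,-107.4],[305,-329,0],-1],[[0,0,-107.4],[305,-329,0],-1],[[0,0,-107.4],[305,-329,0],-1],[[0,0,-107.4],[305,-329,0],-1]]'

```text
time_s: 2.35
eef_pos: [0.5248, 0.202, 0.2312]
eef_rot: [-0.0, 0.907, 0.421, -0.0]
wrist_force: [0.2, 1.0, -0.1]
opening: 0.999
grasp_force: 0.0
```

send_rows --series '[[[0,0,0],[0,0,-50],-1],[[0,0,0],[0,0,-90],-1],[[0,0,0],[0,0,-118],-1],[[0,0,0],[0,0,-118],-1],[[0,0,0],[0,0,-118],0],[[0,0,0],[0,0,-118],1],[[0,0,0],[0,0,-118],1],[[0,0,0],[0,0,-118],1],[[0,0,0],[0,0,-118],1],[[0,0,0],[0,0,-118],1]]'

```text
time_s: 3.6
eef_pos: [0.5257, 0.2025, 0.1145]
eef_rot: [0.0, 0.906, 0.424, 0.001]
wrist_force: [0.4, -1.0, 5.3]
opening: 0.318
grasp_force: 60.5
```

send_rows --series '[[[0,0,0],[0,0,50],1],[[0,0,0],[0,0,110],1],[[0,0,10],[0,-30,140],1],[[0,0,20],[-20,-80,140],1],[[0,0,30],[-40,-130,140],1],[[0,0,40],[-60,-170,140],1],[[0,0,50],[-75,-200,140],1],[[0,0,60],[-75,-200,140],1],[[0,0,70],[-75,-200,140],1],[[0,0,80],[-75,-200,140],1]]'

```text
time_s: 4.85
eef_pos: [0.4486, 0.0026, 0.2523]
eef_rot: [-0.001, 0.419, 0.908, -0.0]
wrist_force: [0.3, -0.9, -2.8]
opening: 0.322
grasp_force: 60.4
```

send_rows --series '[[[0,0,0],[0,0,0],1],[[0,0,0],[0,0,0],1],[[0,0,0],[0,0,0],1],[[0,0,0],[0,0,0],1],[[0,0,0],[0,0,0],1],[[0,0,0],[0,0,0],1],[[0,0,0],[0,0,0],1],[[0,0,0],[0,0,0],1]]'

```text
time_s: 5.85
eef_pos: [0.4496, 0.0024, 0.2533]
eef_rot: [0.0, 0.421, 0.907, 0.0]
wrist_force: [0.2, 0.1, -3.4]
opening: 0.317
grasp_force: 60.4
```

```bash
python3 - <<'E'
from h import *
np.set_printoptions(precision=3,suppress=True)
c=cam('scene','scene2.png')
for t in('gauge','needle_tip','mark_mid'):
    for r in spotter.landmark_of(t,'scene')[:3]: print(t,np.array(r['xyz']),round(r['conf'],2),proj(c,r['xyz']).round(1))
u,v=proj(c,[.45,0,.20]).astype(int); print(u,v)
im=cv2.imread('pics/scene2.png')[v-60:v+60,u-60:u+60]
cv2.imwrite('pics/crop2.png',cv2.resize(im,None,fx=5,fy=5,interpolation=cv2.INTER_CUBIC))
o=telemetry.get_obs();print(o['eef_pos'],o['eef_rot'],o['q'],o['grasp_force'],o['wrist_force'])
E
```

```text
gauge [0.45  0.004 0.138] 0.89 [205.7 161.4]
gauge [ 0.326 -0.123  0.001] 0.8 [209.9 247.2]
needle_tip [ 0.325 -0.139  0.123] 0.58 [213.2 208. ]
needle_tip [ 0.443 -0.006  0.229] 0.49 [205.6 130.5]
mark_mid [ 0.45  -0.011  0.235] 0.47 [209.  127.9]
206 139
[0.45  0.002 0.253] [-0.     0.421  0.907  0.   ] [-0.26  -0.131  1.881  0.     1.392 -0.96 ] 60.376306772232056 [ 0.412  0.553 -3.844]
```

View pics/crop2.png

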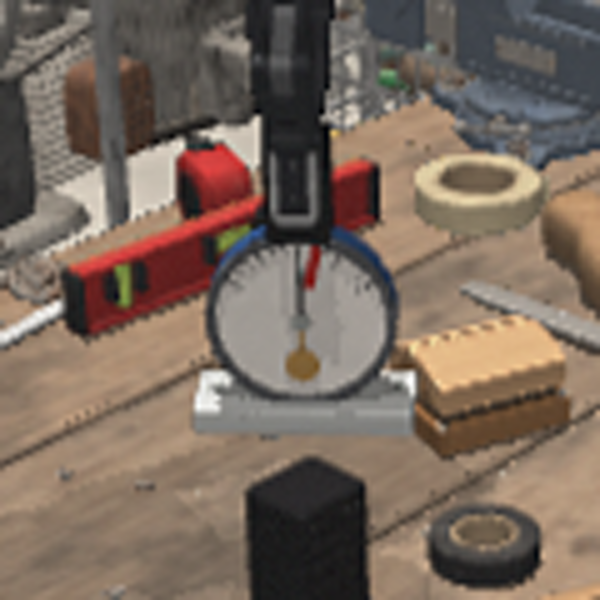

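The picture shows the gauge gripped upright: needle vertical at crop (299,250), red mark from (318,245) to (309,288), dial pivot at (301,323). I'll segment the red for an accurate mark angle.

```bash
python3 - <<'E'
from h import *
c=cam('scene')
im=np.asarray(c['pixels']).astype(int)
yaw=np.radians(40.3); X=np.array([np.cos(yaw),np.sin(yaw),0]);Y=np.array([-np.sin(yaw),np.cos(yaw),0])
def dial(px,off=-.012):
    P0=np.array([.450,.0025,0])+off*X; t,d=ray(c,px); p=t+d*((P0-t)@X)/(d@X); return -((p-P0)@Y),p[2]
m=(im[...,0]>im[...,1]*1.8)&(im[...,0]>90); 
ys,xs=np.nonzero(m); k=(abs(xs-208.5)<5)&(ys>122)&(ys<140)
w=(im[...,0]-im[...,1])[ys[k],xs[k]]
pt=np.array([dial((x,y)) for x,y in zip(xs[k],ys[k])]); print(list(zip(xs[k],ys[k])))
cen=np.average(pt,axis=0,weights=w)
f=lambda u,v:dial((146+u/5-.4,79+v/5-.4))
piv=np.array(f(301,323)); nd=np.array(f(299,250))
foot=[f(195,418),f(413,418)]
print('cen',cen,'piv',piv,'nd',nd,'foot',foot)
a=cen-piv;print('mark',np.arctan2(*a),np.hypot(*a)); a=nd-piv;print('needle',np.arctan2(*a),np.hypot(*a))
d=pt-cen; u=np.linalg.svd(d*w[:,None])[2][0]; print('axis dir',np.arctan(u[0]/u[1]))
E
```

```text
[(np.int64(213), np.int64(123)), (np.int64(208), np.int64(128)), (np.int64(209), np.int64(128)), (np.int64(208), np.int64(129)), (np.int64(209), np.int64(129)), (np.int64(208), np.int64(130)), (np.int64(209), np.int64(130)), (np.int64(208), np.int64(131)), (np.int64(209), np.int64(131)), (np.int64(207), np.int64(132)), (np.int64(208), np.int64(132)), (np.int64(207), np.int64(133)), (np.int64(208), np.int64(133)), (np.int64(207), np.int64(134)), (np.int64(208), np.int64(134)), (np.int64(207), np.int64(135)), (np.int64(208), np.int64(135)), (np.int64(208), np.int64(136))]
cen [0.00833777 0.22732278] piv [0.00144529 0.19557295] nd [0.00171938 0.23489579] foot [(np.float64(-0.053436973395420306), np.float64(0.14162520061366213)), (np.float64(0.05608156602284552), np.float64(0.14285867489195092))]
mark 0.21377009190212087 0.032489357848883675
needle 0.006970186293470713 0.03932379791973206
axis dir 0.3096993455092379
```

send_rows --series '[[[0,0,-10],[20,-40,0],1],[[0,0,-20],[40,-90,0],1],[[0,0,-30],[60,-140,0],1],[[0,0,-40],[73,-180,0],1],[[0,0,-50],[73,-199,0],1],[[0,0,-60],[73,-199,0],1],[[0,0,-64.3],[73,-199,-20],1],[[0,0,-64.3],[73,-199,-35],1],[[0,0,-64.3],[73,-199,-45],1],[[0,0,-64.3],[73,-199,-52],1]]'

```text
time_s: 7.35
eef_pos: [0.5225, -0.1964, 0.2006]
eef_rot: [-0.0, 0.839, 0.544, -0.0]
wrist_force: [-0.0, 0.4, -3.0]
opening: 0.32
grasp_force: 60.4
```

send_rows --series '[[[0,0,0],[0,0,0],1],[[0,0,0],[0,0,0],1]]'

```text
time_s: 7.6
eef_pos: [0.5229, -0.1967, 0.2019]
eef_rot: [0.0, 0.839, 0.544, 0.0]
wrist_force: [0.8, -0.3, -2.7]
opening: 0.32
grasp_force: 60.5
```

```bash
python3 - <<'E'
from h import *
np.set_printoptions(precision=3,suppress=True)
cs={n:cam(n,n+'3.png') for n in('scene','top')}
for n in cs:
  for t in('gauge','crown_top','stand'):
    for r in spotter.landmark_of(t,n)[:4]: print(n,t,np.array(r['xyz']),round(r['conf'],2))
a=cv2.imread('pics/scene3.png');b=cv2.imread('pics/top3.png')
u,v=proj(cs['scene'],[.523,-.197,.12]).astype(int);a=a[v-50:v+50,u-50:u+50]
u,v=proj(cs['top'],[.523,-.197,.1]).astype(int);b=b[v-50:v+50,u-50:u+50]
cv2.imwrite('pics/crop3.png',cv2.resize(np.hstack([a,b]),None,fx=4,fy=4,interpolation=cv2.INTER_CUBIC))
o=telemetry.get_obs();print(o['eef_pos'],o['eef_rot'],o['wrist_force'],o['torque'])
E
```

```text
scene gauge [ 0.324 -0.124  0.001] 0.91
scene gauge [0.658 0.235 0.002] 0.78
scene crown_top [0.702 0.099 0.057] 0.95
scene crown_top [ 0.521 -0.197  0.08 ] 0.9
scene stand [ 0.699  0.096 -0.003] 0.75
top gauge [ 0.321 -0.123 -0.005] 0.8
top gauge [0.659 0.235 0.004] 0.79
top gauge [ 0.524 -0.193  0.087] 0.73
top stand [ 0.698  0.099 -0.003] 0.67
[ 0.523 -0.197  0.201] [0.    0.839 0.544 0.   ] [-0.693 -0.335 -3.788] [-0.052  0.024  0.032]
```

View pics/crop3.png

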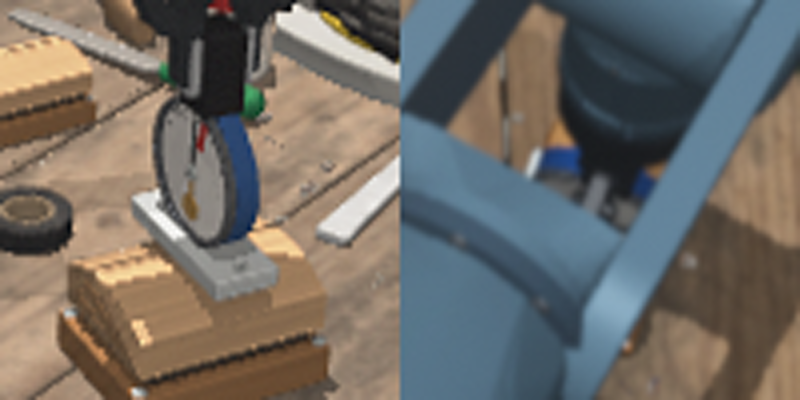

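The foot hangs centred and square a few mm above the crown (crop ~(210,265)). Now down gently.

send_rows --series '[[[0,0,0],[0,0,-2],1],[[0,0,0],[0,0,-4],1],[[0,0,0],[0,0,-6],1],[[0,0,0],[0,0,-8],1],[[0,0,0],[0,0,-9],1],[[0,0,0],[0,0,-9],1],[[0,0,0],[0,0,-9],1]]'

```text
time_s: 8.88
eef_pos: [0.5225, -0.1965, 0.1925]
eef_rot: [0.0, 0.839, 0.544, -0.0]
wrist_force: [-0.5, 0.8, -0.2]
opening: 0.32
grasp_force: 60.9
```

send_rows --series '[[[0,0,0],[0,0,-1],1],[[0,0,0],[0,0,-1],1],[[0,0,0],[0,0,-1],1],[[0,0,0],[0,0,-1],1],[[0,0,0],[0,0,-1],1],[[0,0,0],[0,0,-1],1],[[0,0,0],[0,0,-1],1],[[0,0,0],[0,0,-1],1]]'

```text
time_s: 9.88
eef_pos: [0.5226, -0.1966, 0.1913]
eef_rot: [0.0, 0.839, 0.544, 0.0]
wrist_force: [-2.6, 1.0, 1.7]
opening: 0.321
grasp_force: 61.1
```

```bash
python3 - <<'E'
from h import *
from h import R
np.set_printoptions(precision=2,suppress=True)
F=[];T=[]
o=telemetry.get_obs();print(o['wrist_force'],o['torque'],o['eef_pos'])
# TCP shifts for rolling: foot centre at c, TCP h above the foot along gauge z
h=.1145;Rr=.09;yaw=-.4185
Y=np.array([-np.sin(yaw),np.cos(yaw),0]);X=np.array([np.cos(yaw),np.sin(yaw),0]);Z=np.array([0,0,1.])
for a in np.arange(.02,.33,.02):
    for k in (1.,.6):   # fraction of pure rolling contact offset
        u=np.cos(a)*Y-np.sin(a)*Z; n=np.sin(a)*Y+np.cos(a)*Z
        c=Rr*n-Rr*Z-k*Rr*a*u
        s=(c+h*n-h*Z)*1000
        print(round(a,2),k,'rv',np.degrees(-a*X),'shift',s,'foot off',(c@Y*1000).round(1))
E
```

```text
[-2.56  0.97  1.71] [ 0.25  0.29 -0.01] [ 0.52 -0.2   0.19]
0.02 1.0 rv [-1.05  0.47 -0.  ] shift [ 0.93  2.09 -0.  ] foot off 0.0
0.02 0.6 rv [-1.05  0.47 -0.  ] shift [ 1.22  2.75 -0.02] foot off 0.7
0.04 1.0 rv [-2.09  0.93 -0.  ] shift [ 1.86  4.19 -0.02] foot off 0.0
0.04 0.6 rv [-2.09  0.93 -0.  ] shift [ 2.45  5.5  -0.08] foot off 1.4
0.06 1.0 rv [-3.14  1.4  -0.  ] shift [ 2.79  6.28 -0.04] foot off 0.0
0.06 0.6 rv [-3.14  1.4  -0.  ] shift [ 3.67  8.25 -0.17] foot off 2.2
0.08 1.0 rv [-4.19  1.86 -0.  ] shift [ 3.72  8.37 -0.08] foot off 0.0
0.08 0.6 rv [-4.19  1.86 -0.  ] shift [ 4.89 11.   -0.31] foot off 2.9
0.1 1.0 rv [-5.24  2.33 -0.  ] shift [ 4.66 10.47 -0.12] foot off 0.0
0.1 0.6 rv [-5.24  2.33 -0.  ] shift [ 6.11 13.74 -0.48] foot off 3.6
0.12 1.0 rv [-6.28  2.79 -0.  ] shift [ 5.59 12.57 -0.18] foot off 0.1
0.12 0.6 rv [-6.28  2.79 -0.  ] shift [ 7.33 16.49 -0.69] foot off 4.3
0.14 1.0 rv [-7.33  3.26 -0.  ] shift [ 6.53 14.67 -0.24] foot off 0.1
0.14 0.6 rv [-7.33  3.26 -0.  ] shift [ 8.55 19.23 -0.95] foot off 5.1
0.16 1.0 rv [-8.38  3.73 -0.  ] shift [ 7.46 16.
[... 570 characters left out ...]
 [11.23 25.24 -0.73] foot off 0.4
0.24 0.6 rv [-12.56   5.59  -0.  ] shift [14.64 32.91 -2.78] foot off 8.8
0.26 1.0 rv [-13.61   6.05  -0.  ] shift [12.18 27.37 -0.86] foot off 0.5
0.26 0.6 rv [-13.61   6.05  -0.  ] shift [15.85 35.64 -3.26] foot off 9.6
0.28 1.0 rv [-14.66   6.52  -0.  ] shift [13.12 29.51 -1.  ] foot off 0.7
0.28 0.6 rv [-14.66   6.52  -0.  ] shift [17.06 38.36 -3.79] foot off 10.3
0.3 1.0 rv [-15.71   6.99  -0.  ] shift [14.08 31.65 -1.15] foot off 0.8
0.3 0.6 rv [-15.71   6.99  -0.  ] shift [18.27 41.08 -4.35] foot off 11.1
0.32 1.0 rv [-16.75   7.45  -0.  ] shift [15.03 33.8  -1.32] foot off 1.0
0.32 0.6 rv [-16.75   7.45  -0.  ] shift [19.48 43.79 -4.95] foot off 11.9
```

Level press is about 4.5 N. Now a rolling rock to 0.20 rad.

send_rows --series '[[[-1.05,0.47,0],[0.9,2.1,0],1],[[-2.1,0.93,0],[1.9,4.2,0],1],[[-3.14,1.4,0],[2.8,6.3,0],1],[[-4.19,1.86,0],[3.7,8.4,-0.1],1],[[-5.24,2.33,0],[4.7,10.5,-0.1],1],[[-6.28,2.79,0],[5.6,12.6,-0.2],1],[[-7.33,3.26,0],[6.5,14.7,-0.2],1],[[-8.38,3.73,0],[7.5,16.8,-0.3],1],[[-9.42,4.19,0],[8.4,18.9,-0.4],1],[[-10.47,4.66,0],[9.3,21,-0.5],1]]'

```text
time_s: 11.12
eef_pos: [0.532, -0.1754, 0.1908]
eef_rot: [0.055, 0.835, 0.541, -0.084]
wrist_force: [0.4, 1.2, 1.3]
opening: 0.323
grasp_force: 61.1
```

send_rows --series '[[[0,0,0],[0,0,0],1],[[0,0,0],[0,0,0],1],[[0,0,0],[0,0,0],1],[[0,0,0],[0,0,0],1],[[0,0,0],[0,0,0],1],[[0,0,0],[0,0,0],1],[[0,0,0],[0,0,0],1],[[0,0,0],[0,0,0],1],[[0,0,0],[0,0,0],1],[[0,0,0],[0,0,0],1]]'

```text
time_s: 12.38
eef_pos: [0.5319, -0.1756, 0.1908]
eef_rot: [0.055, 0.835, 0.541, -0.084]
wrist_force: [0.2, 0.8, 1.4]
opening: 0.32
grasp_force: 61.1
```

```bash
cat > look.py <<'E'
from h import *
import sys
np.set_printoptions(precision=3,suppress=True)
c=cam('scene',sys.argv[1])
for t in('gauge','needle_tip','mark_mid','crown_top'):
    for r in spotter.landmark_of(t,'scene')[:4]: print(t,np.array(r['xyz']),round(r['conf'],2),proj(c,r['xyz']).round(1))
u,v=proj(c,[.53,-.18,.15]).astype(int);print(u,v)
a=cv2.imread('pics/'+sys.argv[1])[v-37:v+38,u-40:u+40]
cv2.imwrite('pics/c_'+sys.argv[1],cv2.resize(a,None,fx=8,fy=8,interpolation=cv2.INTER_CUBIC))
o=telemetry.get_obs();print(o['time_s'],o['eef_pos'],o['eef_rot'],o['wrist_force'],o['torque'],o['grasp_force'])
E
python3 look.py s4.png
```

```text
gauge [ 0.521 -0.196  0.079] 0.97 [284.5 197.5]
gauge [ 0.324 -0.125 -0.   ] 0.74 [209.8 248.4]
gauge [ 0.661  0.237 -0.002] 0.54 [200.6 152.3]
needle_tip [ 0.323 -0.14   0.124] 0.59 [212.8 208.1]
needle_tip [ 0.424  0.01  -0.003] 0.55 [199.  210.3]
crown_top [0.702 0.101 0.057] 0.92 [241.  144.4]
crown_top [ 0.522 -0.196  0.077] 0.69 [284.7 197.9]
crown_top [ 0.421  0.01  -0.003] 0.17 [198.3 210.9]
283 169
12.625 [ 0.532 -0.176  0.191] [ 0.055  0.835  0.541 -0.084] [-0.003 -0.166  1.704] [ 0.261  0.092 -0.059] 61.12389922142029
```

View pics/c_s4.png

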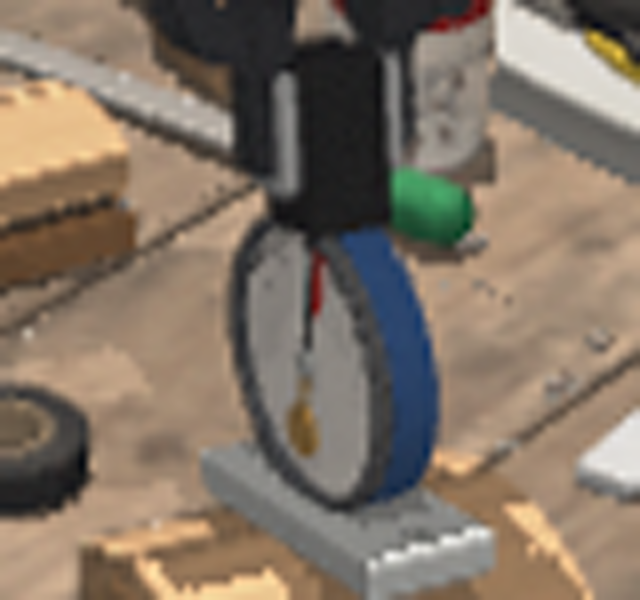

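Needle tip is at crop (310,255) and the red mark at (317,283), right beside it. To quantify the rest I'll compare the red line with the world vertical in both pictures.

```bash
cat > ang.py <<'E'
from h import *
import sys
def run(imgs,c,pos,q,box):
    # gauge frame from TCP: x = tool y, z = -tool z
    T=R.from_quat([q[1],q[2],q[3],q[0]]).as_matrix(); X=T[:,1];Z=-T[:,2];Yv=np.cross(Z,X)
    h=.1145; C=np.array(pos)-(h-.058)*Z
    im=imgs.astype(float); s=np.clip(im[...,0]-1.3*im[...,1]-20,0,None); s[:box[1]]=0;s[box[3]:]=0;s[:,:box[0]]=0;s[:,box[2]:]=0
    ys,xs=np.nonzero(s); w=s[ys,xs]
    H=np.array([0,0,1.]); up=H-(H@X)*X; up/=np.linalg.norm(up); rt=np.cross(X,up)
    for off in(-.010,-.013):
        P0=C+off*X; pts=[]
        for x,y in zip(xs,ys):
            t,d=ray(c,(x,y)); p=t+d*((P0-t)@X)/(d@X); pts.append([(p-P0)@rt,(p-P0)@up])
        pts=np.array(pts); m=np.average(pts,axis=0,weights=w)
        cov=np.cov(pts.T,aweights=w); e=np.linalg.eigh(cov)[1][:,1]
        print('off',off,'n',len(w),'center',(m*1000).round(1),'ang-from-vertical centre %.3f line %.3f'%(np.arctan2(*m),np.arctan(e[0]/e[1])))
    print('dial centre px',proj(c,C-.012*X),'gauge up vs vertical',np.arcsin(Z@-rt))
c=cam('scene')
ld=lambda f:cv2.cvtColor(cv2.imread('pics/'+f),cv2.COLOR_BGR2RGB)
run(ld('scene2.png'),c,[.450,.0025,.2533],[0,.421,.907,0],(205,126,213,138))
o=telemetry.get_obs()
run(np.asarray(c['pixels']),c,o['eef_pos'],o['eef_rot'],(278,162,288,174))
E
python3 ang.py
```

```text
off -0.01 n 19 center [ 7.7 28.2] ang-from-vertical centre 0.267 line 0.211
off -0.013 n 19 center [ 7.9 29.6] ang-from-vertical centre 0.262 line 0.211
dial centre px [205.18615109 142.74563558] gauge up vs vertical 0.0
off -0.01 n 8 center [ 5.3 27.2] ang-from-vertical centre 0.191 line -0.035
off -0.013 n 8 center [10.2 30.5] ang-from-vertical centre 0.324 line -0.035
dial centre px [279.67628788 176.56416954] gauge up vs vertical 0.2000049318808463
```

```bash
python3 - <<'E'
from h import *
c=cam('scene');o=telemetry.get_obs();q=o['eef_rot']
T=R.from_quat([q[1],q[2],q[3],q[0]]).as_matrix(); X=T[:,1]
print(o['eef_pos'])
for da in(-.06,0,.06):
    T2=R.from_rotvec(-da*X).as_matrix()@T; X2=T2[:,1];Z=-T2[:,2];Y=np.cross(Z,X2);B=np.array(o['eef_pos'])-.1145*Z
    p=proj(c,np.array([B-.022*X2+s*.055*Y+.014*Z for s in(1,-1)])); cr=(p-[243,132]+.44)*8
    print(da,cr.round(0).tolist(),'slope',(cr[1]-cr[0])[1]/(cr[1]-cr[0])[0])
im=cv2.cvtColor(np.asarray(c['pixels']),cv2.COLOR_RGB2GRAY)
# top-front edge of the foot's front face: bottom edge via strongest dark->bright columns
for x in range(270,290,2): print(x, im[186:212,x].tolist())
E
```

```text
[ 0.53193024 -0.17558922  0.19085636]
-0.06 [[183.0, 430.0], [355.0, 562.0]] slope 0.7638559488771005
0 [[193.0, 446.0], [365.0, 559.0]] slope 0.6537579912364512
0.06 [[202.0, 461.0], [375.0, 555.0]] slope 0.5427296854908772
270 [144, 140, 139, 142, 122, 113, 112, 111, 114, 103, 100, 105, 100, 101, 115, 126, 128, 121, 117, 203, 214, 203, 202, 204, 202, 209]
272 [141, 140, 140, 138, 139, 131, 115, 112, 114, 102, 100, 100, 96, 108, 123, 128, 123, 117, 198, 218, 208, 203, 202, 203, 204, 206]
274 [121, 112, 108, 133, 141, 140, 140, 119, 111, 112, 115, 93, 92, 115, 127, 126, 121, 118, 202, 214, 202, 202, 202, 203, 209, 202]
276 [59, 58, 55, 78, 105, 135, 140, 142, 121, 112, 113, 111, 107, 121, 128, 123, 118, 200, 221, 207, 202, 202, 202, 205, 205, 201]
278 [134, 112, 77, 65, 66, 61, 108, 136, 139, 134, 117, 111, 110, 108, 122, 122, 123, 128, 135, 195, 208, 205, 204, 209, 203, 154]
280 [86, 86, 96, 120, 98, 69, 61, 79, 130, 141, 140, 119, 109, 110, 113, 97, 124, 132, 124, 125, 122, 130, 201, 208, 202, 158]
282 [116, 109, 116, 127, 129, 137, 110, 69, 65, 129, 142, 142, 122, 112, 110, 109, 103, 94, 120, 130, 129, 128, 128, 131, 136, 131]
284 [135, 133, 134, 136, 137, 137, 139, 122, 73, 48, 126, 141, 140, 135, 117, 112, 111, 106, 99, 96, 97, 124, 128, 126, 129, 130]
286 [137, 135, 135, 136, 137, 139, 143, 115, 63, 38, 99, 135, 139, 139, 141, 119, 111, 110, 109, 97, 99, 101, 96, 100, 125, 129]
288 [134, 140, 135, 124, 92, 69, 63, 50, 45, 79, 102, 106, 132, 139, 138, 141, 117, 109, 104, 106, 101, 99, 97, 102, 101, 99]
```

Foot lean is about 0.195 and the mark about 0.213. I'll add 0.015 rad and settle.

send_rows --series '[[[-0.4,0.18,0],[0.35,0.8,0],1],[[-0.8,0.35,0],[0.7,1.6,-0.1],1],[[-0.8,0.35,0],[0.7,1.6,-0.1],1],[[-0.8,0.35,0],[0.7,1.6,-0.1],1],[[-0.8,0.35,0],[0.7,1.6,-0.1],1],[[-0.8,0.35,0],[0.7,1.6,-0.1],1],[[-0.8,0.35,0],[0.7,1.6,-0.1],1],[[-0.8,0.35,0],[0.7,1.6,-0.1],1],[[-0.8,0.35,0],[0.7,1.6,-0.1],1],[[-0.8,0.35,0],[0.7,1.6,-0.1],1]]'

```text
time_s: 13.98
eef_pos: [0.5326, -0.1739, 0.1907]
eef_rot: [0.059, 0.835, 0.54, -0.09]
wrist_force: [-0.3, -0.0, 0.9]
opening: 0.317
grasp_force: 61.0
```

send_rows --series '[[[0,0,0],[0,0,0],1],[[0,0,0],[0,0,0],1],[[0,0,0],[0,0,0],1],[[0,0,0],[0,0,0],1],[[0,0,0],[0,0,0],1],[[0,0,0],[0,0,0],1],[[0,0,0],[0,0,0],1],[[0,0,0],[0,0,0],1]]'

```text
time_s: 14.98
eef_pos: [0.5326, -0.1739, 0.1907]
eef_rot: [0.059, 0.835, 0.54, -0.09]
wrist_force: [-0.1, 0.9, 2.4]
opening: 0.327
grasp_force: 61.1
```

```bash
python3 look.py s5.png; python3 ang.py|tail -3
```

```text
gauge [ 0.524 -0.194  0.076] 0.8 [284.3 197.6]
gauge [0.66  0.235 0.002] 0.74 [200.8 151.4]
gauge [ 0.326 -0.123  0.002] 0.59 [209.6 246.9]
needle_tip [ 0.325 -0.14   0.123] 0.45 [213.6 207.9]
crown_top [0.702 0.099 0.056] 0.77 [241.6 144.8]
crown_top [ 0.521 -0.198  0.076] 0.73 [284.9 198.8]
283 169
15.225 [ 0.533 -0.174  0.191] [ 0.059  0.835  0.54  -0.09 ] [0.876 0.104 2.392] [ 0.153 -0.085  0.002] 61.06560230255127
off -0.01 n 7 center [ 5.9 29.2] ang-from-vertical centre 0.198 line -0.105
off -0.013 n 7 center [10.9 32.5] ang-from-vertical centre 0.322 line -0.105
dial centre px [279.48495208 176.38347222] gauge up vs vertical 0.2152742529364373
```

View pics/c_s5.png

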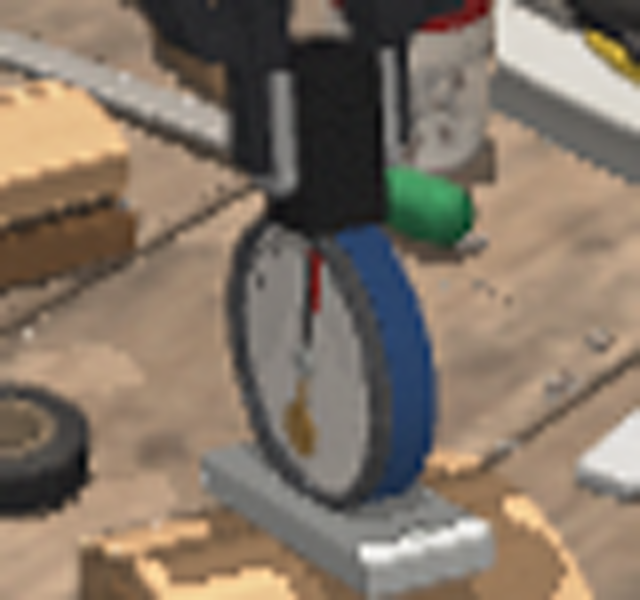

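The needle now overlaps the left side of the red mark (crop ~(310–317, 280)). The lean of about 0.21 rad matches the mark angle from the frontal view, and the press is about 5 N at rest. Handing in.

```bash
python3 -c "
from bench import ctrl
print(ctrl.hand_in())"
```

```text
the job is handed in; nothing more can be done
None
```

Handed in at about 15 s: the gauge is still gripped and pressed on the stud with about 5 N, leaning about 0.21 rad to match the red mark (measured at 0.19–0.23), and the hand-in gave no pass/fail result.

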